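# Wedge the neck block up under the marking needle

## Task

Slide the dark mahogany block along the jig's fence until the white cross on its top lies straight under the needle, and let go of it lying flat on the jig. Then take the yellow wedge by its tab and push it, thin end first, into the channel under the block until the block's whole front edge just lifts off the jig by a few millimetres (about when it meets the wedge's black line), the cross still under the needle, and finish while still gripping the wedge there, flat on the bench. Do not strike the needle, and leave the plane, the tape measure and the mug alone.

Things in the scene. Friction and masses are not known exactly. Their poses are not given: they have to be found in the camera images.
- jig: fixed jig on the bench. Origin on the bench top straight below the needle tip; x points from its open front to the fence, y along the fence, z up. Two plywood bearers 10 mm high, x -31 to +54 mm, y -140 to -24 and +24 to +95 mm; between them an open channel 48 mm wide, running through along x, its floor the bench. Fence on the bearers: front face x = +31 mm, 22 mm deep, top at z = 18 mm
- needle_tip (a point): lower tip of the fixed steel needle that points straight down at x = 0, y = 0 of the jig, 49 mm above the bench, 9 mm above the top of the block when that lies flat on the bearers
- block_centre (a point): centre of the loose mahogany block: 62 (its x) by 115 (y) by 30 mm high, about 0.2 kg. Starts flat on the bearers, long side along the fence and within 4 mm of it, 2.5 to 6.5 cm too far towards jig -y. With its back on the fence its front face is flush with the bearers' front ends and its cross has the needle's jig x
- mark (a point): middle of the white cross (arms 22 mm) on the block's top face, 10 mm from the top's centre along the block's +y, on its centre line in x; axes as the block's
- corner_left (a point): the block's lower front left corner (block x -31, y +57 mm, underside); 10 mm above the bench when the block lies flat on the bearers
- corner_right (a point): the block's lower front right corner (block x -31, y -57 mm, underside); likewise
- wedge_grip (a point): centre, 21 mm up, of the upright grip tab of the loose yellow wedge, which starts flat on the bench in front of the jig to the left. Tab 26 mm (x) by 28 mm (y) by 42 mm high; grip it across y. The x axis points to the thin end
- plane: small block plane standing behind the jig, 48 by 155 by 46 mm, origin under its centre; leave it alone
- tape: yellow tape measure on the left in front, 35 by 81 by 62 mm, origin under its centre; leave it alone
- mug: white mug in front on the right, about 92 by 127 by 95 mm with its handle, origin under its centre; leave it alone
- needle: the needle's holder, fixed to the jig, same origin and axes: dark steel post on the fence, x 37 to 53 mm, y -9 to +9 mm, and an arm 10 mm wide reaching forward from it to the needle at x = 0; their top is at z = 73 mm, the arm's underside at 58 mm or higher
- block: the mahogany block, origin at the centre of its underside, axes parallel to the jig's when it lies along the fence
- wedge: the wedge, 80 g, 28 mm wide; origin under the tab's centre, x to the thin end. Its top slopes down 1 in 5 from 21 mm high at x = 13 mm to 3 mm at the thin end, x = 103 mm. The block's front edge (10 mm up) starts to lift when it is over wedge x = 68 mm; at the black line, x = 48 mm, it is 4 mm clear. The wedge presses the block to the fence and tips it about its back edge; this takes only a few N
Things that resemble listed ones, but are neither listed nor needed, are in the scene too. Leave any orange look-alike of the block alone.

How it is judged:
By the outcome, as a careful person would: the job done as asked, in the order asked, and still so for the second after the job is handed in, while the arm keeps its last pose, push and grip.
It also fails if it takes over 56 s, if anything falls off the work surface, if the arm or the gripper's body presses on something with over 40 N, if the wrist force passes 120 N, or if a joint passes its speed limit or range.

## Robot

A 6-joint arm with a two-finger parallel gripper is mounted at the origin on a cart in front of the work surface, level with it; the furniture and walls round the work are solid. World frame = base frame: x ahead of the robot, y to its left, z up, the work surface at z = 0. Lengths are in m, angles in rad, forces in N, time in s.
With the tool pointing down it reaches from about 0.3 to 0.875 m from the base axis. Payload 6.4 kg.
Tool frame: the origin (TCP) lies at the very end of the fingers, on their centre line; the grasp point (between the pads) lies 19 mm behind it; z points along the fingers, y is the line along which they close (so a half turn about z gives the same grasp; the last joint's range is limited). The gripper opens to 85 mm and grips with 20 to 120 N. Pads are 22 mm wide; open, the fingers measure 114 mm over their backs; the gripper's body (76 mm by 85 mm) begins 54 mm behind the grasp point. The pads swing forward as they close: fully open they stand 13 mm farther back than shut.
Start: joints at [-1.521, 0.181, 1.607, -0, 1.354, -0.206], TCP at [0.146, -0.556, 0.231] pointing down, gripper open.
Joint ranges: [-2.99, 2.99], [-0.89, 2.07], [0.3, 2.58], [-1.14, 4.28], [0, 2.63], [-3.12, 3.12]. Speed limits (rad/s): [2.57, 2.57, 3.01, 3.14, 3.14, 3.14].

## Interface

Orientations are given as a unit quaternion [w, x, y, z].
In Python, from bench import ctrl, camera, calibration, order, outline_of gives the robot as it stands.
- The arm moves only by the tool move_arm, never from a script. Its argument "series" is a list that holds one entry, the list of rows, each a list of 5 numbers: the opening, from 0 (shut) to 1 (fully open), then the shift along the tool's x, y, z in mm, then the turn about the tool's z in rad. A call has exactly 10 rows; each row is the pose to reach, as a shift and turn from the pose commanded when the call began, along the tool's axes at that moment; what a row does not reach only later rows make up. A row lasts 1/12 s, in which the tool goes at most 41.7 mm and 7.16 degrees, less where a joint would pass 70% of its speed; a pose out of reach is approached as far as the arm can. A call with a gripper value outside its range is refused whole. The fingers move at their own pace and stop on an object; the grip force is fixed at half the most. Time passes only in rows, so rows that repeat a pose let the fingers close, or fill a call up. It gives the time, the measured TCP pose, the force, the opening and the grip force at its end, in the units of the state.
- ctrl.get_obs(): the state, without advancing time (a new reading comes with each control period).
- camera(name): name is "scene" or "top" or "wrist"; returns (picture, depth): 384x512x3 uint8, blue, green, red; 384x512 float32, m along the optical axis (not along the pixel's ray), 0 where there is no reading.
- calibration(name): a dict with "intrinsics" (3x3 intrinsics, pixels), "k1" (the pictures are not rectified: a ray, as slopes to the right and down, at radius r is drawn at 1 + k1 r^2 times it, then the intrinsics apply), "rvec" (rotation vector, rad) and "tvec" (3), from world to camera coordinates, as OpenCV has them. Camera axes: x right, y down, z forward; pixel columns grow to the right and rows downward; lengths in m; the calibration is good to about 2 mm. A picture is of the moment at which its call begins: read the wrist's pose just before it. calibration takes no time and is no camera call; for the wrist camera it gives the pose at the moment of the call.
- order.hand_in(): hands the job in; it is judged then, once.
Trained networks look in the newest picture that a camera, given by its name, has taken for a name from the list of things; names that differ only in an ending like _2 or _b are one class to them, and where a whole thing is asked for, a point or a joint stands for the part that bears it (a point fixed in the world has none). Each returns a list of dicts, best first, with "conf" (0 to 1); they miss things now and then, are a little off and sometimes report something else, mostly with a low value. They report only what shows in the picture. A call takes as long as a camera call. They do not tell look-alikes from the thing itself.
- outline_of(target, camera): "region" (384x512 bool, what is visible of it) and "bbox" ([centre column, centre row, width, height] in pixels, round what is visible of it).
The state is a dict: "time_s": time; "q": joint angles; "dq": joint speeds; "joint_efforts": joint torques, N m; "eef_pos": TCP position; "eef_rot": TCP orientation; "wrist_force": force on the tool from outside, world axes, zero at the start; "torque": the same for the moment, N m; "opening": opening from 0.0 (shut) to 1.0 (fully open); "grasp_force": force on a finger pad.
Only numpy, scipy, OpenCV 4.12 (cv2) and the standard library are available. Lean on these libraries where they do the work, as an engineer would, in place of code of your own. Each camera call takes 0.05 s, during which the arm holds its last target. There are 200 camera calls.

## Working session

There is one attempt and no reset: what is moved stays moved. The work goes in short steps, Python scripts to look and compute and a tool call to move; the robot and the scene stay as the last step left them, time stands still between calls to the robot, and variables do not carry over. Pictures are saved under pics/ and viewed, at most 10 in all, crops included, and the job is handed in when it is done.

Besides the shell and the picture viewer there is one more tool, called after ">>>" as name(argument=value, ...), one argument or row to a line, values as JSON. move_arm: Moves the arm, as the interface text tells. Its arguments: {"type":"object","properties":{"series":{"type":"array","items":{"type":"array","items":{"type":"array","items":{"type":"number"}}}}},"required":["series"]}

```bash
ls; mkdir -p pics; cat > h.py <<'E'
import numpy as np, cv2
from bench import ctrl, camera, calibration, order, outline_of
def cal(n):
    c=calibration(n); R=cv2.Rodrigues(np.array(c["rvec"],float))[0]
    return np.array(c["intrinsics"],float),float(c["k1"]),R,np.array(c["tvec"],float).ravel()
def dist(k1): return np.array([k1,0,0,0,0],float)
def proj(n,P,C=None):
    K,k1,R,t=C or cal(n)
    return cv2.projectPoints(np.atleast_2d(np.array(P,float)).reshape(-1,1,3),cv2.Rodrigues(R)[0],t,K,dist(k1))[0].reshape(-1,2)
def rays(n,px,C=None):
    K,k1,R,t=C or cal(n)
    u=cv2.undistortPoints(np.array(px,float).reshape(-1,1,2),K,dist(k1)).reshape(-1,2)
    return np.c_[u,np.ones(len(u))],R,t
def onz(n,px,z,C=None):
    d,R,t=rays(n,px,C); o=-R.T@t; w=d@R
    return o+w*((z-o[2])/w[:,2])[:,None]
def cloud(n,depth,C=None):
    v,u=np.mgrid[0:384,0:512]; d,R,t=rays(n,np.c_[u.ravel(),v.ravel()],C)
    return ((d*depth.reshape(-1,1)-t)@R).reshape(384,512,3)
E
cat > a.py <<'E'
from h import *
for n in("scene","top"):
    p,d=camera(n); cv2.imwrite(f"pics/{n}0.png",p)
    np.savez(f"{n}0.npz",p=p,d=d); C=cal(n); W=cloud(n,d,C)
    print(n,"cam at",(-C[2].T@C[3]).round(3))
    for t in("block","wedge","jig","needle","tape","mug","plane"):
        for r in outline_of(t,n)[:3]:
            m=r["region"]&(d>0); print(t,round(r["conf"],2),np.round(r["bbox"]),np.median(W[m],0).round(3) if m.any() else None)
print(ctrl.get_obs())
E
python3 a.py
```

```text
pics
scene cam at [-0.051  0.862  1.126]
block 0.85 [275. 223.  44.  29.] [0.422 0.01  0.031]
block 0.59 [279. 164.  34.  29.] [ 0.554 -0.219  0.04 ]
wedge 0.63 [230. 253.  28.  32.] [0.463 0.176 0.016]
jig 0.77 [270. 169.  62.  48.] [ 0.596 -0.139  0.015]
tape 0.67 [234. 298.  17.  27.] [0.357 0.311 0.05 ]
plane 0.93 [235. 162.  36.  31.] [ 0.69  -0.133  0.02 ]
plane 0.28 [280. 164.  38.  28.] [ 0.554 -0.219  0.04 ]
top cam at [ 0.27  -0.037  1.273]
block 0.68 [240. 233.  26.  42.] [0.424 0.003 0.031]
block 0.66 [321. 184.  45.  27.] [ 0.557 -0.228  0.041]
wedge 0.81 [178. 217.  22.  43.] [0.471 0.17  0.015]
wedge 0.35 [311. 177.  88.  39.] [ 0.592 -0.159  0.014]
jig 0.76 [310. 177.  88.  43.] [ 0.593 -0.157  0.014]
needle 0.43 [305. 166.   7.  18.] [ 0.604 -0.181  0.07 ]
tape 0.88 [130. 253.  26.  30.] [0.371 0.294 0.052]
mug 0.89 [374. 244.  46.  35.] [ 0.388 -0.35   0.042]
plane 0.64 [295. 137.  56.  22.] [ 0.692 -0.155  0.024]
{'time_s': 0.8, 'q': array([-1.52130212e+00,  1.80742130e-01,  1.60696879e+00,  3.65609714e-05,
        1.35381650e+00, -2.06287863e-01]), 'dq': array([-0.00228619,  0.00077526,  0.00010086,  0.00127362,  0.00050239,
       -0.00055023]), 'joint_efforts': array([ 4.47133907e-04, -4.44798768e+01, -3.51661885e+01, -2.86074055e-04,
        4.34750218e-04, -3.56639028e-06]), 'eef_pos': array([ 0.14551275, -0.55631582,  0.23133613]), 'eef_rot': array([3.39142275e-05, 9.91833583e-01, 1.27538785e-01, 1.52427471e-05]), 'wrist_force': array([-0.22477102,  0.40104366,  0.32274229]), 'torque': array([ 0.03740201,  0.02095817, -0.00272863]), 'grasp_force': 0.0, 'opening': 1.0031401220884786}
```

```bash
python3 - <<'E'
import numpy as np,cv2
p=np.load("top0.npz")["p"]; cv2.imwrite("pics/top0c.png",cv2.resize(p[110:300,110:400],(800,524),interpolation=cv2.INTER_CUBIC))
E
```

```text
(no output)
```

View pics/top0c.png

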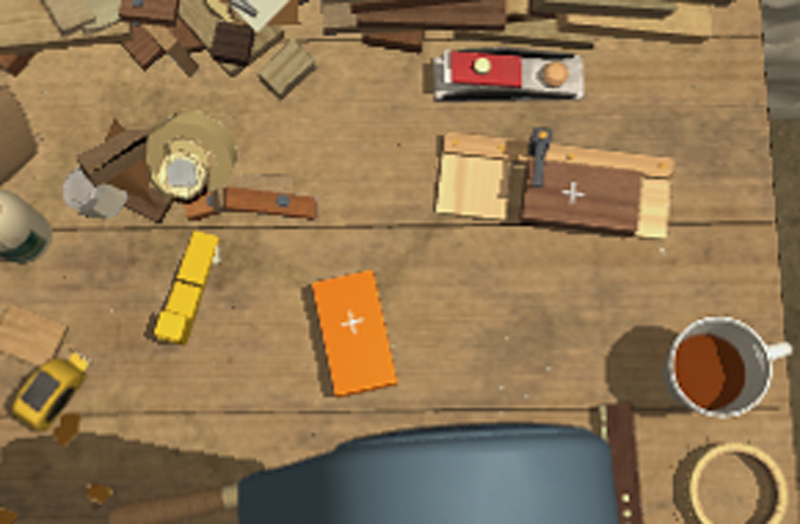

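The block candidates in the crop are the orange one at (352,333) and the dark mahogany one on the jig at (580,197). Only the mahogany one sits on the bearers along the fence, so that is the block; the orange one is the look-alike. The wedge is at (187,288), with its tab at the lower end and its thin end up. The needle post is at (540,150).

```bash
python3 - <<'E'
from h import *
o=ctrl.get_obs()
p,d=camera("top")
C=cal("top")
for t,z in(("block",.04),("wedge",.012)):
    for r in outline_of(t,"top")[:2]:
        if r["conf"]<.5: continue
        ys,xs=np.nonzero(r["region"]); P=onz("top",np.c_[xs,ys],z,C)[:,:2]
        (c,s,a)=cv2.minAreaRect((P*1000).astype(np.float32)); print(t,np.round(c,1),np.round(s,1),a)
# tool axes now
from scipy.spatial.transform import Rotation as Ro
q=o["eef_rot"]; print(Ro.from_quat([*q[1:],q[0]]).as_matrix().round(3))
CW=cal("wrist"); print("wrist cam rel world",(-CW[2].T@CW[3]-o["eef_pos"]).round(3)); print((CW[2].T).round(3)); print(CW[0])
E
```

```text
block [424.7   2.6] [116.3  62.4] 12.196905136108398
block [ 560.4 -224. ] [117.9  70.7] 82.51882934570312
wedge [477.1 172.3] [ 36.1 114.9] 74.11944580078125
[[ 0.967  0.253  0.   ]
 [ 0.253 -0.967 -0.   ]
 [ 0.     0.    -1.   ]]
wrist cam rel world [0.076 0.019 0.143]
[[ 0.254 -0.922 -0.294]
 [-0.967 -0.242 -0.077]
 [ 0.     0.304 -0.953]]
[[293.94134203   0.         253.70703562]
 [  0.         293.94134203 194.83318883]
 [  0.           0.           1.        ]]
```

```bash
cat >> h.py <<'E'
from scipy.spatial.transform import Rotation as Ro
def go(target_mm, yaw_deg):
    "delta in tool axes to bring TCP to world mm, tool x axis to world yaw"
    o=ctrl.get_obs(); q=o["eef_rot"]; M=Ro.from_quat([*q[1:],q[0]]).as_matrix()
    d=M.T@(np.array(target_mm)-o["eef_pos"]*1000); y=np.degrees(np.arctan2(M[1,0],M[0,0]))
    t=-((yaw_deg-y+180)%360-180)
    print("t",round(o["time_s"],2),"tcp",(o["eef_pos"]*1000).round(1),"yaw",y.round(2),"F",o["wrist_force"].round(1),"op",round(o["opening"],3),"-> shift",d.round(1),"turn",np.radians(t).round(3))
E
```

>>> move_arm(
  series=[
    [[1,38,-15,0,-0.1],[1,76,-30,0,-0.2],[1,114,-45,0,-0.3],[1,152,-60,0,-0.4],[1,190,-75,0,-0.5],[1,228,-90,0,-0.6],[1,266,-105,0,-0.7],[1,304,-120,0,-0.8],[1,342,-135,0,-0.9],[1,380,-150,0,-1.0]],
  ],
)

```text
time_s: 1.78
eef_pos: [0.4767, -0.3135, 0.2315]
eef_rot: [0.0, 0.808, 0.589, 0.0]
wrist_force: [0.6, -0.1, 0.6]
opening: 1.001
grasp_force: 0.0
```

```bash
python3 -c "
from h import *
go([555,-259,200],82.5)"
```

```text
t 1.78 tcp [ 476.7 -313.5  231.5] yaw 72.24 F [ 0.6 -0.1  0.6] op 1.001 -> shift [75.8 57.9 31.5] turn -0.179
```

>>> move_arm(
  series=[
    [[1,19,15,8,-0.05],[1,38,29,16,-0.1],[1,57,44,24,-0.14],[1,76,58,31,-0.18],[1,76,58,31,-0.18],[1,76,58,31,-0.18],[1,76,58,31,-0.18],[1,76,58,31,-0.18],[1,76,58,31,-0.18],[1,76,58,31,-0.18]],
  ],
)

```text
time_s: 2.62
eef_pos: [0.5535, -0.2616, 0.2008]
eef_rot: [0.0, 0.754, 0.657, 0.0]
wrist_force: [0.0, 0.2, 0.1]
opening: 0.998
grasp_force: 0.0
```

```bash
python3 - <<'E'
from h import *
go([555,-259,200],82.5)
C=cal("wrist"); p,d=camera("wrist"); np.savez("w1.npz",p=p,d=d,K=C[0],k=C[1],R=C[2],t=C[3])
W=cloud("wrist",d,C)
for t in("block","jig","needle"):
  for r in outline_of(t,"wrist")[:2]: print(t,r["conf"],np.round(r["bbox"]))
cv2.imwrite("pics/w1.png",cv2.resize(p,(800,600),interpolation=cv2.INTER_CUBIC))
E
```

```text
t 2.62 tcp [ 553.5 -261.6  200.8] yaw 82.18 F [0.  0.2 0.1] op 0.998 -> shift [2.8 1.2 0.8] turn -0.006
block 0.55 [257. 143.  64. 110.]
jig 0.94 [273. 112.  89. 222.]
needle 0.76 [285.  94.  64.  23.]
```

View pics/w1.png

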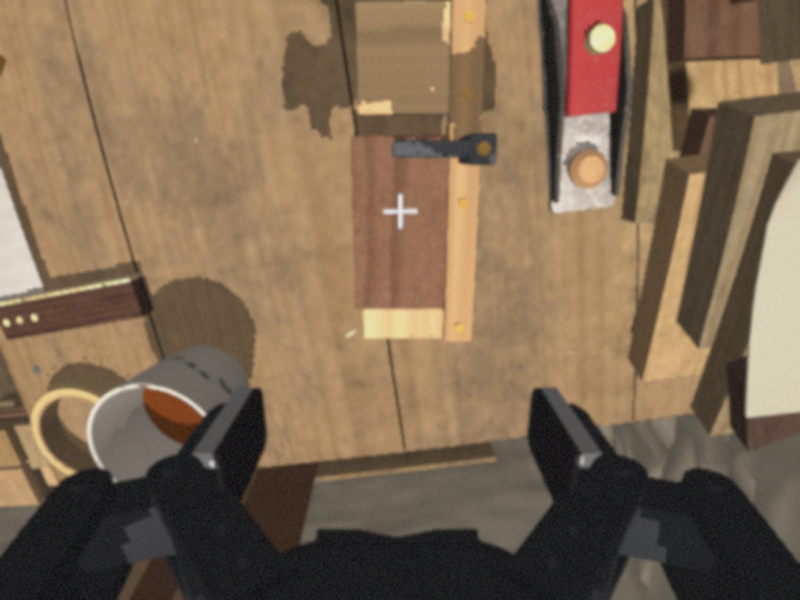

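The wrist view shows the mahogany block with its cross at (400,211), the needle arm ending near (393,148), the fence to the right, and the bearer's end at about row 340 (coordinates in the enlarged picture).

```bash
python3 - <<'E'
from h import *
z=np.load("w1.npz"); C=(z["K"],float(z["k"]),z["R"],z["t"]); s=1/1.5625
f=lambda l,h:(onz("wrist",np.array(l)*s,h,C)*1000).round(1)[:,:2]
print("block tl,tr,bl,br,cross\n",f([[352,137],[448,137],[357,307],[446,308],[400,211]],.04))
print("fence end f,b ; back mid",f([[446,341],[471,341],[477,220]],.018))
print("bearer end front",f([[364,338]],.010))
print("arm end",f([[393,140],[393,157]],.073))
p=z["p"]; cv2.imwrite("pics/w1c.png",cv2.resize(p[70:230,200:330],(600,738),interpolation=cv2.INTER_CUBIC)[:600])
E
```

```text
block tl,tr,bl,br,cross
 [[ 538.8 -167.7]
 [ 598.5 -175.9]
 [ 524.1 -279. ]
 [ 585.3 -288.1]
 [ 562.5 -217.7]]
fence end f,b ; back mid [[ 584.1 -322. ]
 [ 603.1 -324.7]
 [ 615.4 -233.5]]
bearer end front [[ 521.4 -314.2]]
arm end [[ 564.1 -174.4]
 [ 562.8 -183.5]]
```

View pics/w1c.png

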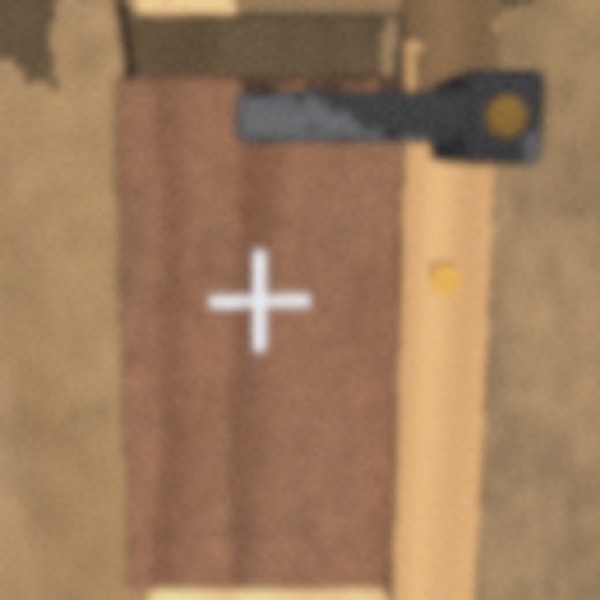

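```bash
python3 -c "
from h import *
go([557.3,-262.4,25],82.8)"
```

```text
t 2.82 tcp [ 553.7 -261.1  200.5] yaw 82.23 F [-0.2  1.1 -0.5] op 0.997 -> shift [ -0.8   3.7 175.5] turn -0.01
```

>>> move_arm(
  series=[
    [[1,-1,4,20,-0.01],[1,-1,4,40,-0.01],[1,-1,4,60,-0.01],[1,-1,4,80,-0.01],[1,-1,4,100,-0.01],[1,-1,4,120,-0.01],[1,-1,4,140,-0.01],[1,-1,4,160,-0.01],[1,-1,4,175,-0.01],[1,-1,4,175,-0.01]],
  ],
)

```text
time_s: 3.65
eef_pos: [0.5553, -0.2607, 0.0216]
eef_rot: [-0.003, 0.75, 0.661, -0.001]
wrist_force: [-0.3, -0.7, -0.2]
opening: 0.999
grasp_force: 0.0
```

```bash
python3 - <<'E'
from h import *
go([557.3,-262.4,25],82.8)
C=cal("wrist"); p,d=camera("wrist"); np.savez("w2.npz",p=p,d=d,K=C[0],k=C[1],R=C[2],t=C[3])
cv2.imwrite("pics/w2.png",cv2.resize(p,(800,600),interpolation=cv2.INTER_CUBIC))
E
```

```text
t 3.65 tcp [ 555.3 -260.7   21.6] yaw 82.82 F [-0.3 -0.7 -0.2] op 0.999 -> shift [-1.4  2.2 -3.4] turn 0.0
```

View pics/w2.png

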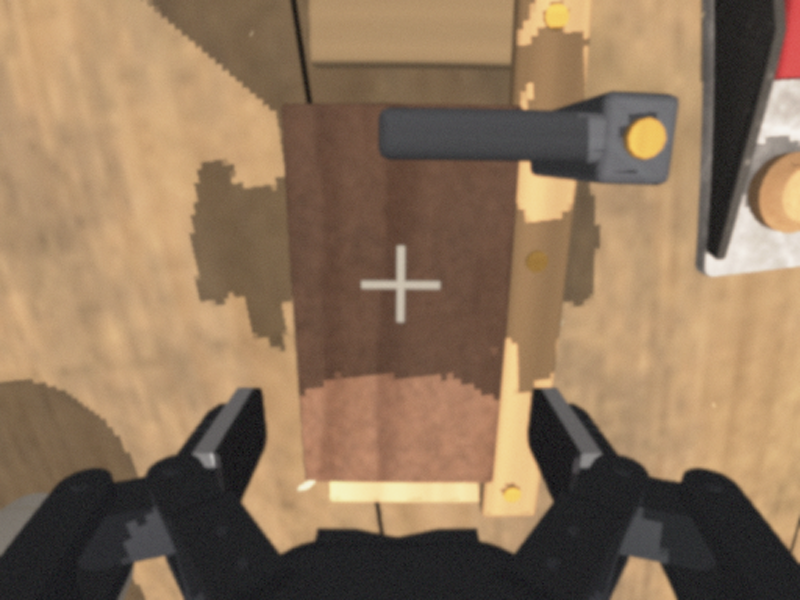

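Fingers straddle the block near its lower end (its end edge is at row 480), cross at (401,285), arm end at (383,133).

```bash
python3 - <<'E'
from h import *
z=np.load("w2.npz"); C=(z["K"],float(z["k"]),z["R"],z["t"]); s=1/1.5625
f=lambda l,h:(onz("wrist",np.array(l)*s,h,C)*1000).round(1)[:,:2]
print("block tl,tr,bl,br,cross\n",f([[284,105],[519,105],[304,480],[494,483],[401,285]],.04))
print("fence end f,b ",f([[485,514],[533,515]],.018))
print("arm end top",f([[381,110],[385,158]],.073))
E
```

```text
block tl,tr,bl,br,cross
 [[ 538.8 -166.9]
 [ 598.2 -174.3]
 [ 522.8 -279.8]
 [ 584.9 -288.5]
 [ 562.6 -217.8]]
fence end f,b  [[ 583.8 -321.7]
 [ 603.1 -325. ]]
arm end top [[ 564.  -174.8]
 [ 563.6 -183.5]]
```

>>> move_arm(
  series=[
    [[1,0,2,-2,0],[0.9,0,2,-2,0],[0.6,0,2,-2,0],[0.5,0,2,-2,0],[0.5,0,2,-2,0],[0.5,0,2,-2,0],[0.5,0,2,-2,0],[0.5,0,2,-2,0],[0.5,0,2,-2,0],[0.5,0,2,-2,0]],
  ],
)

```text
time_s: 4.53
eef_pos: [0.5581, -0.2625, 0.0292]
eef_rot: [-0.001, 0.75, 0.662, -0.001]
wrist_force: [-11.3, 2.6, 12.4]
opening: 0.699
grasp_force: 62.7
```

>>> move_arm(
  series=[
    [[0.5,0,0,-1,0],[0.5,4,0,-1,0],[0.5,8,0,-1,0],[0.5,12,0,-1,0],[0.5,17,0,-1,0],[0.5,22,0,-1,0],[0.5,26,0,-1,0],[0.5,30,0,-1,0],[0.5,30,0,-1,0],[0.5,30,0,-1,0]],
  ],
)

```text
time_s: 5.37
eef_pos: [0.5619, -0.2336, 0.0293]
eef_rot: [-0.001, 0.75, 0.662, -0.001]
wrist_force: [-8.0, -2.7, 3.5]
opening: 0.703
grasp_force: 65.4
```

```bash
python3 - <<'E'
from h import *
go([557.3,-262.4,25],82.8)
C=cal("wrist"); p,d=camera("wrist"); np.savez("w3.npz",p=p,d=d,K=C[0],k=C[1],R=C[2],t=C[3])
cv2.imwrite("pics/w3.png",cv2.resize(p,(800,600),interpolation=cv2.INTER_CUBIC))
E
```

```text
t 5.37 tcp [ 561.9 -233.6   29.3] yaw 82.83 F [-8.  -2.7  3.5] op 0.703 -> shift [-29.2  -1.    4.3] turn 0.001
```

View pics/w3.png

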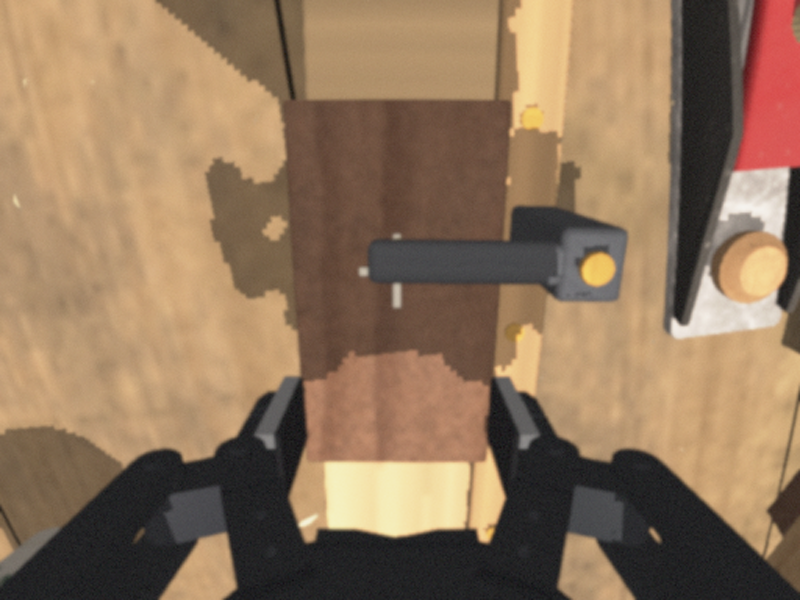

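The block is gripped and has slid along. The cross is now partly under the arm, near (397,271), and the arm end is at (370,262).

```bash
python3 - <<'E'
from h import *
z=np.load("w3.npz"); C=(z["K"],float(z["k"]),z["R"],z["t"]); s=1/1.5625
f=lambda l,h:(onz("wrist",np.array(l)*s,h,C)*1000).round(1)[:,:2]
print("block tl,tr,bl,br,cross\n",f([[286,101],[509,101],[308,461],[485,461],[397,271]],.04))
e=f([[370,241],[372,283]],.073); print("arm end top",e)
O=e.mean(0)+5*np.array([.992,-.125]); c=f([[397,271]],.04)[0]; D=O-c
print("remaining along y",D@[.125,.992],"x",D@[.992,-.125])
E
```

```text
block tl,tr,bl,br,cross
 [[ 544.5 -137.7]
 [ 604.  -145.2]
 [ 529.7 -250.7]
 [ 590.  -258.2]
 [ 568.3 -188.2]]
arm end top [[ 564.3 -172.9]
 [ 563.5 -182.3]]
remaining along y 9.965199999999973 x -0.6913549999999371
```

>>> move_arm(
  series=[
    [[0.5,3,0,0,0],[0.5,6,0,0,0],[0.5,9.5,0,0,0],[0.5,9.5,0,0,0],[0.5,9.5,0,0,0],[0.5,9.5,0,0,0],[0.85,9.5,0,0,0],[1,9.5,0,0,0],[1,9.5,0,0,0],[1,9.5,0,0,0]],
  ],
)

```text
time_s: 6.25
eef_pos: [0.5653, -0.2235, 0.029]
eef_rot: [0.001, 0.75, 0.662, 0.0]
wrist_force: [0.1, -0.7, 0.6]
opening: 1.0
grasp_force: 0.0
```

>>> move_arm(
  series=[
    [[1,0,0,-5,0],[1,0,0,-15,0],[1,0,0,-30,0],[1,0,0,-50,0],[1,0,-20,-60,0],[1,0,-40,-60,0],[1,0,-60,-60,0],[1,0,-60,-60,0],[1,0,-60,-60,0],[1,0,-60,-60,0]],
  ],
)

```text
time_s: 7.08
eef_pos: [0.5061, -0.2164, 0.0893]
eef_rot: [0.001, 0.75, 0.662, 0.0]
wrist_force: [-0.0, -1.1, 0.4]
opening: 0.999
grasp_force: 0.0
```

```bash
python3 - <<'E'
from h import *
go([557.3,-262.4,25],82.8)
C=cal("wrist"); p,d=camera("wrist"); np.savez("w4.npz",p=p,d=d,K=C[0],k=C[1],R=C[2],t=C[3])
a,b=proj("wrist",[[.568,-.1795,.049]],C)[0]; print(a,b)
cv2.imwrite("pics/w4.png",cv2.resize(p[60:280,int(a)-150:int(a)+110] if a>150 else p,(800,600),interpolation=cv2.INTER_CUBIC)); print(int(a)-150)
E
```

```text
t 7.08 tcp [ 506.1 -216.4   89.3] yaw 82.83 F [-0.  -1.1  0.4] op 0.999 -> shift [-39.2  56.4  64.5] turn 0.001
342.49550644628215 156.97697474053618
192
```

View pics/w4.png

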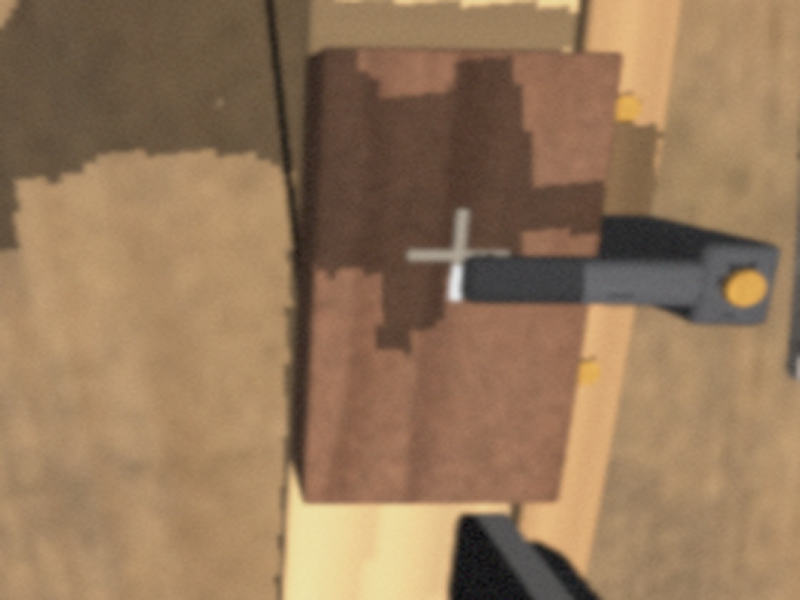

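The block is released and flat. The cross is at (460,256), and the arm end spans (466,258) to (464,302); the needle itself is hidden under the arm.

```bash
python3 - <<'E'
from h import *
z=np.load("w4.npz"); C=(z["K"],float(z["k"]),z["R"],z["t"])
f=lambda l,h:(onz("wrist",np.array(l,float)*[260/800,220/600]+[192,60],h,C)*1000).round(1)[:,:2]
B=f([[320,50],[620,55],[305,501],[557,499],[460,256]],.04); print(B)
ang=[np.degrees(np.arctan2(*(B[i]-B[i+2]))) for i in(0,1)];print(ang)
e=f([[468,258],[464,302]],.073); print(e)
a=np.radians(7.3);X=np.array([np.cos(a),-np.sin(a)]);Y=np.array([np.sin(a),np.cos(a)])
O=e.mean(0)+5*X; D=O-B[4]; print(O,"remaining y",D@Y,"x",D@X)
# bearer edges: channel edges / post bolt at x=45,y=0 top .073+
b=f([[745,287]],.075)[0]; print("bolt jig",(b-B[4])@X,(b-B[4])@Y)
E
```

```text
[[ 544.  -128.7]
 [ 605.2 -136.3]
 [ 531.1 -240.7]
 [ 591.3 -248.2]
 [ 570.  -179.3]]
[np.float64(6.570294041007112), np.float64(7.080899048568735)]
[[ 562.1 -173. ]
 [ 561.1 -182. ]]
[ 566.55947221 -178.13532304] remaining y 0.7180672844107081 x -3.560629613238688
bolt jig 43.01462866332134 0.26780768580952874
```

>>> move_arm(
  series=[
    [[1,10,-9,-15,0.1],[1,35,-18,-30,0.2],[1,65,-27,-45,0.32],[1,95,-36,-60,0.44],[1,125,-45,-60,0.56],[1,155,-54,-60,0.68],[1,185,-63,-60,0.8],[1,215,-72,-60,0.92],[1,245,-80,-60,1.04],[1,275,-88,-60,1.16]],
  ],
)

```text
time_s: 7.97
eef_pos: [0.4528, 0.0685, 0.1488]
eef_rot: [0.0, 0.99, 0.142, 0.001]
wrist_force: [1.0, -0.0, 1.3]
opening: 1.001
grasp_force: 0.0
```

```bash
python3 -c "
from h import *
go([434,185,150],-16)"
```

```text
t 7.97 tcp [452.8  68.5 148.8] yaw 16.3 F [ 1.  -0.   1.3] op 1.001 -> shift [  14.7 -117.1   -1.2] turn 0.564
```

>>> move_arm(
  series=[
    [[1,3,-23,0,0.11],[1,6,-46,0,0.22],[1,9,-69,0,0.33],[1,12,-93,0,0.44],[1,15,-117,0,0.56],[1,15,-117,0,0.56],[1,15,-117,0,0.56],[1,15,-117,0,0.56],[1,15,-117,0,0.56],[1,15,-117,0,0.56]],
  ],
)

```text
time_s: 8.8
eef_pos: [0.4336, 0.1825, 0.1483]
eef_rot: [0.0, 0.991, -0.135, 0.0]
wrist_force: [-0.0, 0.2, 0.1]
opening: 1.0
grasp_force: 0.0
```

```bash
python3 - <<'E'
from h import *
go([434,185,150],-16)
C=cal("wrist"); p,d=camera("wrist"); np.savez("w5.npz",p=p,d=d,K=C[0],k=C[1],R=C[2],t=C[3])
cv2.imwrite("pics/w5.png",cv2.resize(p,(800,600),interpolation=cv2.INTER_CUBIC))
E
```

```text
t 8.8 tcp [433.6 182.5 148.3] yaw -15.48 F [-0.   0.2  0.1] op 1.0 -> shift [-0.2 -2.5 -1.7] turn 0.009
```

View pics/w5.png

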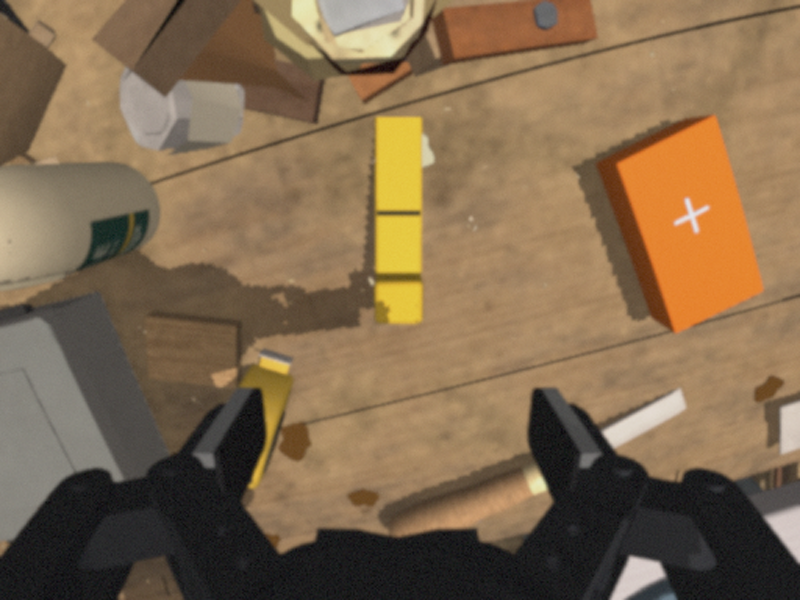

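The yellow wedge stands straight in the view: tab top at rows 281–323 and columns 375–422, black line at row 212, thin end at row 117. The tape and orange block are clear of the fingers' way down.

```bash
python3 - <<'E'
from h import *
z=np.load("w5.npz"); C=(z["K"],float(z["k"]),z["R"],z["t"]); s=1/1.5625
f=lambda l,h:(onz("wrist",np.array(l)*s,h,C)*1000)[:,:2]
T=f([[375.5,281],[422.5,281],[376,323],[422,323]],.042); print(T.round(1)); t=T.mean(0)
E=f([[376,117],[422,117]],.003).mean(0); L=f([[376,212],[420,212]],.014).mean(0)
d=E-t; y=np.degrees(np.arctan2(d[1],d[0])); print("tab",t,"len",np.hypot(*d),"yaw",y,"line",np.hypot(*(L-t)))
go([t[0],t[1],9],y)
E
```

```text
[[448.8 190.2]
 [441.8 164.9]
 [424.7 197. ]
 [417.6 171.4]]
tab [433.24187149 180.86310598] len 102.30439622872298 yaw -15.477532449800458 line 47.72492550908675
t 8.85 tcp [433.5 182.5 148.3] yaw -15.49 F [ 0.9 -0.5  0.5] op 0.994 -> shift [  0.2   1.6 139.3] turn -0.0
```

>>> move_arm(
  series=[
    [[1,0,2,20,0],[1,0,2,40,0],[1,0,2,60,0],[1,0,2,80,0],[1,0,2,100,0],[1,0,2,115,0],[1,0,2,127,0],[1,0,2,135,0],[1,0,2,138,0],[1,0,2,138,0]],
  ],
)

```text
time_s: 9.68
eef_pos: [0.4324, 0.181, 0.0099]
eef_rot: [0.0, 0.991, -0.135, -0.001]
wrist_force: [0.1, 0.6, 0.4]
opening: 1.003
grasp_force: 0.0
```

>>> move_arm(
  series=[
    [[0.6,0,0,0,0],[0.4,0,0,0,0],[0.2,0,0,0,0],[0.2,0,0,0,0],[0.2,0,0,0,0],[0.2,0,0,0,0],[0.2,0,0,0,0],[0.2,0,0,0,0],[0.2,0,0,0,0],[0.2,0,0,0,0]],
  ],
)

```text
time_s: 10.52
eef_pos: [0.4332, 0.1815, 0.0109]
eef_rot: [-0.0, 0.991, -0.134, 0.001]
wrist_force: [0.3, 0.1, 5.9]
opening: 0.317
grasp_force: 59.6
```

```bash
python3 - <<'E'
from h import *
a=np.radians(7.2);X=np.array([np.cos(a),-np.sin(a)]);Y=np.array([np.sin(a),np.cos(a)])
P=np.array([570.1,-178.8])-3*Y-165*X; print(P)
go([*P,12],-7.2)
E
```

```text
[ 406.02507458 -161.09636057]
t 10.52 tcp [433.2 181.5  10.9] yaw -15.45 F [0.3 0.1 5.9] op 0.317 -> shift [ 65.1 337.5  -1.2] turn -0.144
```

>>> move_arm(
  series=[
    [[0.2,0,0,-15,0],[0.2,0,0,-35,0],[0.2,0,15,-55,0],[0.2,5,45,-65,-0.02],[0.2,10,80,-65,-0.04],[0.2,18,117,-65,-0.06],[0.2,26,154,-65,-0.08],[0.2,34,190,-65,-0.1],[0.2,42,226,-65,-0.12],[0.2,50,262,-65,-0.144]],
  ],
)

```text
time_s: 11.35
eef_pos: [0.4103, -0.0861, 0.0753]
eef_rot: [0.0, 0.998, -0.062, 0.0]
wrist_force: [0.8, -0.6, -1.2]
opening: 0.318
grasp_force: 59.2
```

```bash
python3 - <<'E'
from h import *
go([406,-161.1,50],-7.2)
E
```

```text
t 11.35 tcp [410.3 -86.1  75.3] yaw -7.15 F [ 0.8 -0.6 -1.2] op 0.318 -> shift [ 5.  74.9 25.4] turn 0.001
```

>>> move_arm(
  series=[
    [[0.2,1,20,0,0],[0.2,2,40,5,0],[0.2,4,60,15,0],[0.2,5,75,28,0],[0.2,5,75,40,0],[0.2,5,75,50,0],[0.2,5,75,57,0],[0.2,5,75,61,0],[0.2,5,75,63,0],[0.2,5,75,63,0]],
  ],
)

```text
time_s: 12.18
eef_pos: [0.4064, -0.159, 0.0121]
eef_rot: [-0.0, 0.998, -0.062, -0.0]
wrist_force: [0.5, 0.9, 0.4]
opening: 0.316
grasp_force: 59.3
```

```bash
python3 - <<'E'
from h import *
go([406,-161.1,11],-7.2)
C=cal("wrist"); p,d=camera("wrist"); np.savez("w6.npz",p=p,d=d,K=C[0],k=C[1],R=C[2],t=C[3])
cv2.imwrite("pics/w6.png",cv2.resize(p,(800,600),interpolation=cv2.INTER_CUBIC))
E
```

```text
t 12.18 tcp [ 406.4 -159.    12.1] yaw -7.16 F [0.5 0.9 0.4] op 0.316 -> shift [-0.2  2.2  1.1] turn 0.001
```

View pics/w6.png

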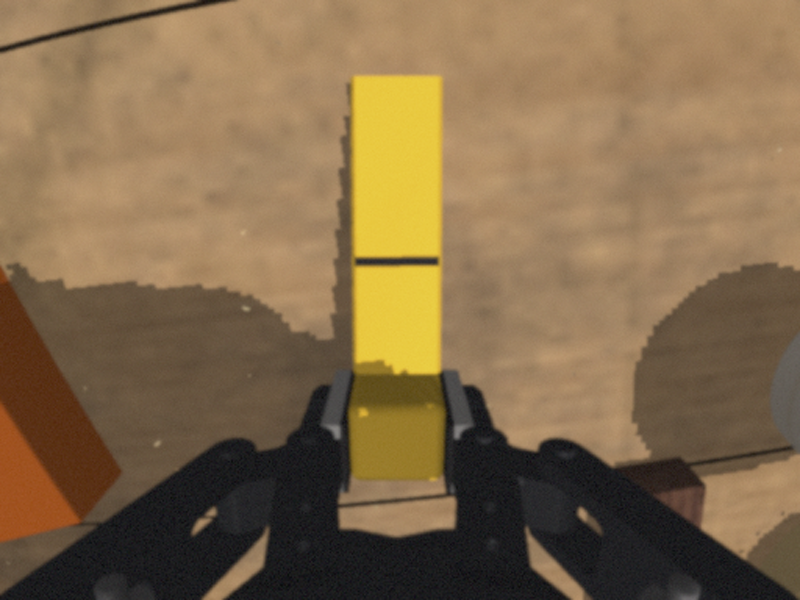

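The wedge sits straight in the grip (tip at row 75, line at row 261, columns 354–441). Next I push it in slowly.

>>> move_arm(
  series=[
    [[0.2,0,1.5,1,0],[0.2,8,1.5,1,0],[0.2,16,1.5,1,0],[0.2,24,1.5,1,0],[0.2,32,1.5,1,0],[0.2,40,1.5,1,0],[0.2,48,1.5,1,0],[0.2,55,1.5,1,0],[0.2,55,1.5,1,0],[0.2,55,1.5,1,0]],
  ],
)

```text
time_s: 13.07
eef_pos: [0.4611, -0.1679, 0.0111]
eef_rot: [-0.0, 0.998, -0.063, -0.0]
wrist_force: [0.0, 1.1, -1.3]
opening: 0.32
grasp_force: 59.3
```

```bash
python3 - <<'E'
from h import *
go([406,-161.1,11],-7.2)
C=cal("wrist"); p,d=camera("wrist"); np.savez("w7.npz",p=p,d=d,K=C[0],k=C[1],R=C[2],t=C[3])
cv2.imwrite("pics/w7.png",cv2.resize(p,(800,600),interpolation=cv2.INTER_CUBIC))
E
```

```text
t 13.07 tcp [ 461.1 -167.9   11.1] yaw -7.18 F [ 0.   1.1 -1.3] op 0.32 -> shift [-55.5   0.2   0.2] turn 0.0
```

View pics/w7.png

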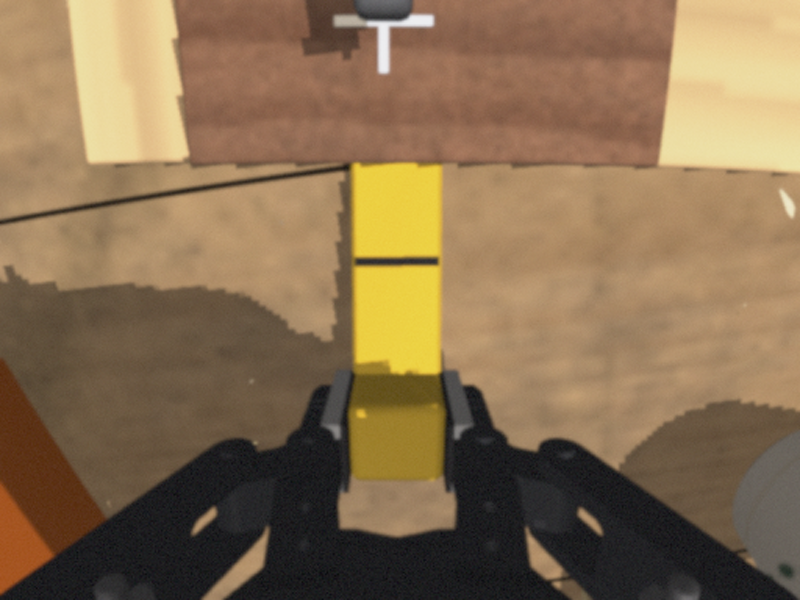

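The wedge is aligned in the channel. The block's front edge is at row 163, the line at row 261, and the cross (column 384) is in line with the needle arm's end (centre column 384).

```bash
python3 - <<'E'
from h import *
z=np.load("w7.npz"); C=(z["K"],float(z["k"]),z["R"],z["t"]); s=1/1.5625
f=lambda l,h:(onz("wrist",np.array(l)*s,h,C)*1000)[:,:2]
a=np.radians(7.2);X=np.array([np.cos(a),-np.sin(a)]);Y=np.array([np.sin(a),np.cos(a)])
t=np.array([461.1,-167.9])
for n,l,h in(("front L,M,R",[[190,163],[398,163],[657,164]],.04),("line",[[396,261]],.014),("cross",[[384,20]],.04),("arm",[[384,12]],.073),("bearer front",[[90,163],[780,171]],.010)):
    P=f(l,h)-t; print(n,np.c_[P@X,P@Y].round(1))
E
```

```text
front L,M,R [[ 77.8  49.9]
 [ 77.3  -0.5]
 [ 78.1 -64. ]]
line [[47.8 -0. ]]
cross [[108.6   2.7]]
arm [[100.9   1.9]]
bearer front [[  78.6   95.6]
 [  77.5 -123.5]]
```

>>> move_arm(
  series=[
    [[0.2,3,0,0,0],[0.2,6,0,0,0],[0.2,8,0,0,0],[0.2,10,0,0,0],[0.2,12,0,0,0],[0.2,14,0,0,0],[0.2,16,0,0,0],[0.2,18,0,0,0],[0.2,20,0,0,0],[0.2,20,0,0,0]],
  ],
)

```text
time_s: 13.95
eef_pos: [0.4811, -0.1705, 0.0113]
eef_rot: [0.0, 0.998, -0.063, 0.0]
wrist_force: [-0.6, 1.2, -2.1]
opening: 0.321
grasp_force: 59.2
```

>>> move_arm(
  series=[
    [[0.2,1,0,0,0],[0.2,2,0,0,0],[0.2,3,0,0,0],[0.2,4,0,0,0],[0.2,5,0,0,0],[0.2,6,0,0,0],[0.2,7,0,0,0],[0.2,8,0,0,0],[0.2,9,0,0,0],[0.2,9,0,0,0]],
  ],
)

```text
time_s: 14.78
eef_pos: [0.4899, -0.1717, 0.0113]
eef_rot: [0.0, 0.998, -0.063, 0.0]
wrist_force: [-0.1, 1.1, -1.0]
opening: 0.321
grasp_force: 59.2
```

```bash
python3 - <<'E'
from h import *
go([461.1,-167.9,11],-7.2)
C=cal("wrist"); p,d=camera("wrist"); np.savez("w8.npz",p=p,d=d,K=C[0],k=C[1],R=C[2],t=C[3])
cv2.imwrite("pics/w8.png",cv2.resize(p,(800,600),interpolation=cv2.INTER_CUBIC))
E
```

```text
t 14.78 tcp [ 489.9 -171.7   11.3] yaw -7.21 F [-0.1  1.1 -1. ] op 0.321 -> shift [-29.1  -0.1   0.3] turn -0.0
```

View pics/w8.png

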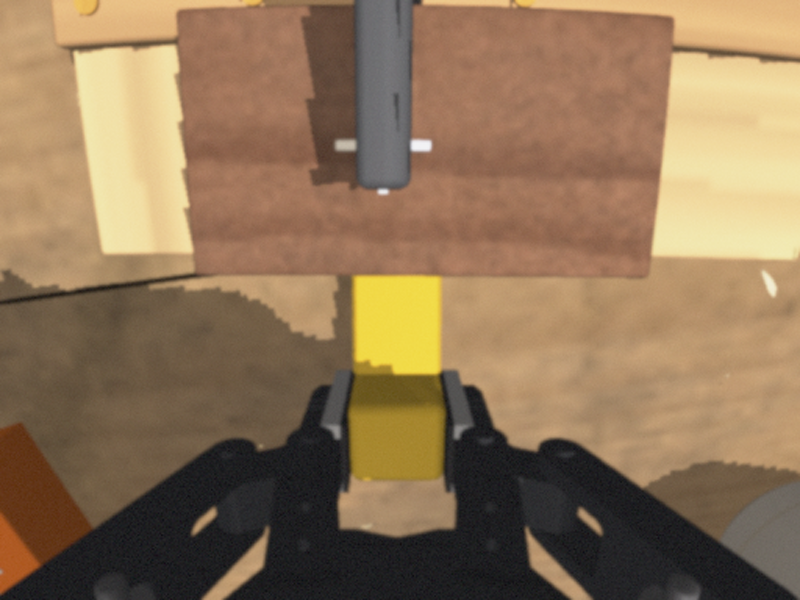

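The line is now hidden under the block's front edge (row 275). The cross arms show at (346,145) and (421,145), symmetric about the needle arm. I'll check the tilt by depth.

```bash
python3 - <<'E'
from h import *
a=np.radians(7.2);X=np.array([np.cos(a),-np.sin(a)]);Y=np.array([np.sin(a),np.cos(a)]); O=np.array([570.1,-178.8])
for n in("w7","w8"):
    z=np.load(n+".npz"); C=(z["K"],float(z["k"]),z["R"],z["t"]); s=1/1.5625
    W=cloud("wrist",z["d"],C)*1000
    J=np.dstack([(W[...,:2]-O)@X,(W[...,:2]-O)@Y,W[...,2]])
    m=(abs(J[...,0])<28)&(J[...,1]>-62)&(J[...,1]<42)&(J[...,2]>34)&(J[...,2]<50)&(z["d"]>0)
    for _ in range(3):
        A=np.c_[J[m][:,0],J[m][:,1],np.ones(m.sum())]; k=np.linalg.lstsq(A,J[m][:,2],rcond=None)[0]
        m&=abs(J[...,2]-(J[...,:2]@k[:2]+k[2]))<2
    print(n,m.sum(),"slope x,y",k[:2].round(4),"z front L/R",[round(float(np.dot(k,[-31,y,1])),1) for y in(47,-67)],"back",round(float(np.dot(k,[31,-10,1])),1))
    b=(J[...,0]>-28)&(J[...,0]<25)&(J[...,1]>52)&(J[...,1]<90)&(z["d"]>0); print(" bearer z",np.median(J[b][:,2]))
    w=(abs(J[...,1]+3)<10)&(J[...,0]<-34)&(J[...,0]>-60)&(z["d"]>0); print(" wedge fit z=",np.polyfit(J[w][:,0],J[w][:,2],1).round(3))
C=(z["K"],float(z["k"]),z["R"],z["t"]);f=lambda l,h:(onz("wrist",np.array(l)*s,h,C)*1000)[:,:2]
t=np.array([489.9,-171.7])
for n,l,h in(("front top L,M,R",[[195,274],[398,275],[649,276]],.044),("cross",[[383.5,145]],.042),("arm end",[[384,188]],.073)):
    P=f(l,h); print(n,"from tab",np.c_[(P-t)@X,(P-t)@Y].round(1))
E
```

```text
w7 26181 slope x,y [-0.0001  0.0001] z front L/R [40.2, 40.2] back 40.2
 bearer z 10.159479112956046
 wedge fit z= [-0.2    1.934]
w8 39943 slope x,y [-0.0664  0.0001] z front L/R [44.3, 44.3] back 40.1
 bearer z 10.144480054030232
 wedge fit z= [ -0.649 -11.882]
front top L,M,R from tab [[ 51.1  50.3]
 [ 50.7  -0.5]
 [ 50.7 -64.1]]
cross from tab [[81.4  2.9]]
arm end from tab [[73.4  2. ]]
```

```bash
python3 -c "
from h import *
print(order.hand_in())"
```

```text
the job is handed in; nothing more can be done
None
```

I handed the job in after about 15 s of robot time: the cross is under the needle to within about 1 mm along the fence, the wedge lifts the block's whole front edge evenly by about 4 mm, and the gripper still holds the wedge flat on the bench. Across the fence I relied on the block resting against it, because the needle tip stayed hidden under its arm.

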